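# Slide the test reader to its marked stop

## Robot

A 6-joint arm with a two-finger parallel gripper is mounted at the origin on the work surface. World frame = base frame: x ahead of the robot, y to its left, z up, the work surface at z = 0. Lengths are in m, angles in rad, forces in N, time in s.
With the tool pointing down it reaches from about 0.35 to 0.975 m from the base axis. Payload 4.9 kg.
Tool frame: the origin (TCP) lies at the very end of the fingers, on their centre line; the grasp point (between the pads) lies manip.grip_point_offset behind it (manip.grip_point_offset is the distance from the TCP to the grasp point, in m); z points along the fingers, y is the line along which they close (so a half turn about z gives the same grasp; the last joint's range is limited). The gripper opens to 85 mm and grips with 20 to 120 N. Pads are 22 mm wide; open, the fingers measure 114 mm over their backs; the gripper's body (76 mm by 85 mm) begins 54 mm behind the grasp point. The pads swing forward as they close: fully open they stand 13 mm farther back than shut.
Start: joints at [1.006, 0.053, 1.613, -0, 1.476, -0.119], TCP at [0.269, 0.564, 0.207] pointing down, gripper open.
Joint ranges: [-3.01, 3.01], [-1.01, 2.22], [0.06, 2.58], [-1.02, 4.17], [0.09, 2.62], [-3.14, 3.14]. Speed limits (rad/s): [2.57, 2.57, 3.14, 3.14, 3.14, 3.14].

## Interface

Orientations are given as a unit quaternion [w, x, y, z].
In Python, from plant import manip gives the robot as it stands.
- The arm moves only by the shell command python3 -m crank 'ROWS' [OPENING]. ROWS is JSON, a list of rows, each an object of numbers: "x", "y", "z": the shift along the tool's x, y, z in cm; "turn": the turn about the tool's z in rad. In form: [{"x": .., "y": .., "z": .., "turn": ..}, ...]. A call has 1 to 5 rows; each row shifts and turns the commanded pose from where the row before left it, along the tool's axes as they then stand; what a row does not reach is not made up. A row lasts 1/10 s, in which the tool goes at most 50 mm and 8.59 degrees, less where a joint would pass 70% of its speed; a pose out of reach is approached as far as the arm can. A call with a gripper value outside its range is refused whole. OPENING is the opening in per cent of the stroke, from 0 (shut) to 100 (fully open), set as the call begins (- or left out, the last holds). The fingers move at their own pace and stop on an object; the grip force is fixed at half the most. Time passes only in rows, so rows that do not move let the fingers close. It gives the time, the measured TCP pose, the force, the opening and the grip force at its end, in the units of the state.
- manip.state(): the state, without advancing time (a new reading comes with each control period).
- manip.grab_frame(name): name is "scene" or "top" or "wrist"; returns (picture, depth): 420x560x3 uint8, red, green, blue; 420x560 float32, m along the optical axis (not along the pixel's ray), 0 where there is no reading.
- manip.camera_model(name): a dict with "mtx" (3x3 intrinsics, pixels), "world_to_cam" (4x4, takes a point from world to camera coordinates). Camera axes: x right, y down, z forward; pixel columns grow to the right and rows downward; lengths in m; the calibration is good to about 2 mm. A picture is of the moment at which its call begins: read the wrist's pose just before it. camera_model takes no time and is no camera call; for the wrist camera it gives the pose at the moment of the call.
- manip.job_done(): hands the job in; it is judged then, once.
The state is a dict: "time": time; "joint_pos": joint angles; "joint_vel": joint speeds; "joint_efforts": joint torques, N m; "tool_pos": TCP position; "tool_rot": TCP orientation; "contact_force": force on the tool from outside, world axes, zero at the start; "ft_torque": the same for the moment, N m; "gripper_width": opening from 0.0 (shut) to 1.0 (fully open); "grasp_force": force on a finger pad.
Only numpy, scipy, OpenCV 4.12 (cv2) and the standard library are available. Lean on these libraries where they do the work, as an engineer would, in place of code of your own. Each camera call takes 0.05 s, during which the arm holds its last target. There are 200 camera calls.

## Task

Bring the reading head over the test at the marked stop (the clamp with the peaked top, beside the tray of two test cassettes): press down the brake pad in the middle of the slider with the fingertips and, keeping it pressed so that you never drag the slider against its brake, push the slider along the rail until it stands right up against that stop. Then let the pad spring back up and leave the slider there; nothing needs grasping, and the other things on the table are not to be lifted or moved.

Things in the scene. Friction and masses are not known exactly. Their poses are not given: they have to be found in the camera images.
- slider (a joint): position of the slider along the rail in m: 0 at the rail's middle, growing along the +y axis of slider_mid; it can travel 165 mm either way unless a stop is in the way. With the brake free it moves with about 1.5 N; braked, it resists with about 6 to 11 N.
- pad (a joint): how far the brake pad is pressed down in m: 0 at rest (up, brake on), 0.008 at its bottom. Sprung: about 10 N frees the brake, 13 N takes it to the bottom. From 1 mm down the brake is fully off; it bites again as soon as the pad comes up.
- slider_mid (a point): middle of the slider, 46 mm above the table (height of the resting pad's top; does not sink with the pad). y axis along the rail, x across it away from the robot, z up. White saddle 62 mm (x) by 80 mm (y) on a 470 mm long rail. At each y end a lip 12 mm thick, full width, top 58 mm above the table; between the lips a well 56 mm long (y), open at both x sides.
- head_top (a point): centre of the top of the white reading head carried by the slider on an arm, 84 mm out on its +x side: 44 mm (x) by 36 mm (y), top 65 mm above the table. It moves with the slider; not for pushing.
- pad_top (a point): centre of the top of the black ribbed rubber brake pad, 46 mm (x) by 52 mm (y), in the well between the slider's lips; 46 mm above the table at rest, 38 mm when fully pressed. Axes as slider_mid. Pushing a lip sideways from within the well, or the fingertips' rub on the pad, moves the slider.
- marked_stop_mid (a point): middle of the marked stop, on the rail's centre line, 46 mm above the table; axes as slider_mid. Fixed aluminium block 66 mm (x) by 20 mm (y) over the rail, peaked ridge on top to 61 mm above the table, dark line down its front, low tray of two white test cassettes on its +x side. At either end of the rail. The slider touches it when slider_mid is 50 mm from here.
- plain_stop_mid (a point): the other stop: the same 66 x 20 mm block with a flat top 50 mm above the table, no line and no tray, towards the other end of the rail; the same point of it.
- dropper: small loose dropper bottle, 22 mm across, 55 mm tall, in front of the rail; origin at the centre of its underside; a bystander.
- spare_test: loose white test cassette 70 x 20 x 6 mm lying in front of the rail; origin at the centre of its underside; a bystander.
- tube_cup: loose clear cup, 56 mm across, 60 mm tall, beyond the rail; origin at the centre of its underside; a bystander.
- pen: loose black pen, 125 mm long, 11 mm thick; origin at the centre of its underside; a bystander.
- timer: loose white table timer 55 x 65 x 18 mm; origin at the centre of its underside; a bystander.
- swab_pack: loose paper pack of swabs 180 x 35 x 8 mm; origin at the centre of its underside; a bystander.
Things that resemble listed ones, but are neither listed nor needed, are in the scene too. Leave any purple look-alike of the part that bears marked_stop_mid alone.

How it is judged:
By the outcome, as a careful person would: the job done as asked, in the order asked, and still so for the second after the job is handed in, with the robot touching nothing.
It also fails if it takes over 38 s, if anything falls off the work surface, if the arm or the gripper's body presses on something with over 40 N, if the wrist force passes 120 N, or if a joint passes its speed limit or range.

## Working session

There is one attempt and no reset: what is moved stays moved. The work goes in short steps, Python scripts to look and compute and a shell command to move; the robot and the scene stay as the last step left them, time stands still between calls to the robot, and variables do not carry over. Pictures are saved under pics/ and viewed, at most 11 in all, crops included, and the job is handed in when it is done.

```bash
mkdir -p pics; ls; cat > h.py <<'E'
import numpy as np, cv2
from plant import manip
def cap(n,tag):
    m=manip.camera_model(n); p,d=manip.grab_frame(n)
    cv2.imwrite(f'pics/{tag}.png',cv2.cvtColor(p,cv2.COLOR_RGB2BGR)); np.savez(f'{tag}.npz',p=p,d=d,K=m['mtx'],T=m['world_to_cam'])
def pt(tag,u,v):
    z=np.load(tag+'.npz'); d=np.median(z['d'][v-1:v+2,u-1:u+2])
    c=np.linalg.inv(z['K'])@[u,v,1]*d
    return (np.linalg.inv(z['T'])@[*c,1])[:3].round(4)
E
python3 - <<'E'
from h import *
cap('top','top1');cap('scene','sc1')
s=manip.state();print(s['time'],s['tool_pos'],s['tool_rot'],s['contact_force'],s['gripper_width'],manip.grip_point_offset)
E
```

```text
pics
0.1 [0.26915915 0.56343073 0.20543019] [-3.14844789e-04  2.21065657e-01  9.75258527e-01 -8.25007528e-04] [ 0.59692488 -0.55949212 -0.13912102] 1.0037286756825472 0.0187
```

View pics/top1.png

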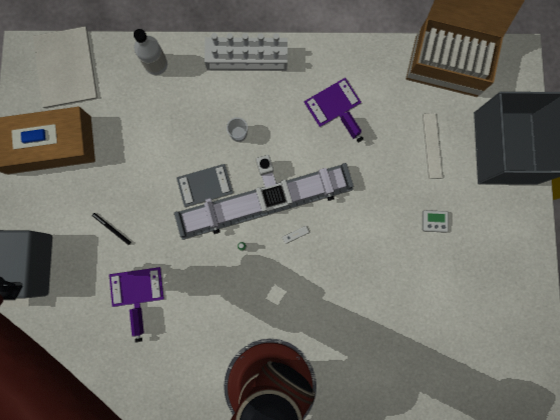

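View pics/sc1.png

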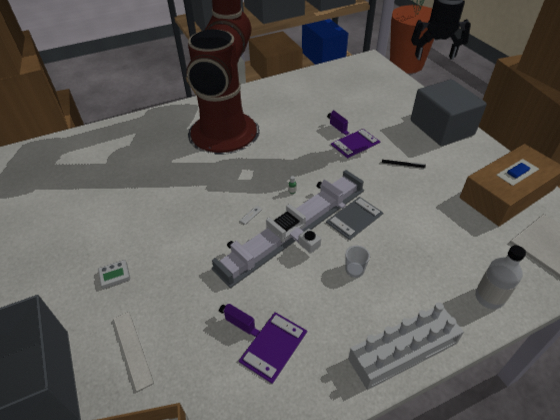

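The tray of two cassettes is at top-view (204,185), next to the stop at (212,215). The flat stop is at (328,185), and the slider is at (273,196) with its head at (264,165). There are two purple look-alikes, at (136,290) and (335,103). I'll check all this in an enlarged crop.

```bash
python3 - <<'E'
from h import *
im=cv2.imread('pics/top1.png')[145:250,165:365]
cv2.imwrite('pics/c1.png',cv2.resize(im,None,fx=4,fy=4,interpolation=cv2.INTER_CUBIC))
for n,u,v in [('pad',273,196),('head',264,165),('mstop',212,215),('pstop',328,185),('railL',183,226),('railR',347,179),('tray',205,185),('drop',242,246)]: print(n,pt('top1',u,v))
E
```

```text
pad [ 0.4761 -0.0063  0.0462]
head [0.5531 0.017  0.0633]
mstop [0.4251 0.1471 0.0561]
pstop [ 0.5052 -0.147   0.0484]
railL [0.3995 0.2247 0.0279]
railR [ 0.5234 -0.1977  0.0369]
tray [0.5112 0.1742 0.0051]
drop [0.3476 0.0704 0.0546]
```

View pics/c1.png

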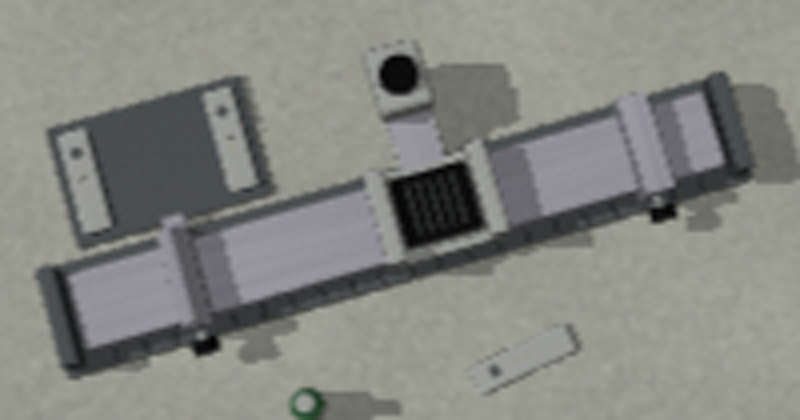

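The left stop has the taller ridge (56 mm measured, against 48 mm for the other), and the grey (not purple) tray with two cassettes sits beside it. So it is the marked stop, and the slider has to go about 110 mm in +y. I'll shut the fingers and move above the pad.

```bash
R='' ; python3 -m crank '[{"x":-3.1,"y":-3},{"x":-3.1,"y":-3},{"x":-3.1,"y":-3},{"x":-3.1,"y":-3},{"x":-3.1,"y":-3}]' 0; python3 -m crank '[{"x":-3.1,"y":-3},{"x":-3.1,"y":-3},{"x":-3.1,"y":-3},{"x":-3.1,"y":-3},{"x":-3.1,"y":-3}]'; python3 -m crank '[{"turn":-0.142},{"turn":-0.142},{"turn":-0.142},{"turn":-0.142},{"turn":-0.142}]'
python3 - <<'E'
from h import *
from scipy.spatial.transform import Rotation as R
s=manip.state();r=R.from_quat(s['tool_rot'],scalar_first=True).as_matrix()
print(s['tool_pos'],r.round(3),'d tool cm',r.T@(np.array([.476,-.007,.2])-s['tool_pos'])*100)
E
```

```text
[0.26915915 0.56343073 0.20543019] [[-0.902  0.431 -0.001]
 [ 0.431  0.902 -0.001]
 [ 0.    -0.002 -1.   ]] d tool cm [-43.25911878 -42.54784516   0.6066234 ]schema error: expected keys x, y, z, turn
schema error: expected keys x, y, z, turn
schema error: expected keys x, y, z, turn
```

All four keys are required in every row.

```bash
python3 -m crank '[{"x":-3.1,"y":-3,"z":0,"turn":0},{"x":-3.1,"y":-3,"z":0,"turn":0},{"x":-3.1,"y":-3,"z":0,"turn":0},{"x":-3.1,"y":-3,"z":0,"turn":0},{"x":-3.1,"y":-3,"z":0,"turn":0}]' 0; python3 -m crank '[{"x":-3.1,"y":-3,"z":0,"turn":0},{"x":-3.1,"y":-3,"z":0,"turn":0},{"x":-3.1,"y":-3,"z":0,"turn":0},{"x":-3.1,"y":-3,"z":0,"turn":0},{"x":-3.1,"y":-3,"z":0,"turn":0}]'; python3 -m crank '[{"x":0,"y":0,"z":0,"turn":-0.142},{"x":0,"y":0,"z":0,"turn":-0.142},{"x":0,"y":0,"z":0,"turn":-0.142},{"x":0,"y":0,"z":0,"turn":-0.142},{"x":0,"y":0,"z":0,"turn":-0.142}]'
cat >> h.py <<'E'
from scipy.spatial.transform import Rotation as R
def to(p):
    s=manip.state();r=R.from_quat(s['tool_rot'],scalar_first=True).as_matrix()
    print(s['time'],s['tool_pos'].round(4),'y ang',np.degrees(np.arctan2(r[1,1],r[0,1])).round(1),'z',r[:,2].round(3),'d tool cm',(r.T@(np.array(p)-s['tool_pos'])*100).round(2),s['contact_force'].round(2),s['gripper_width'])
E
python3 -c "
from h import *
to([.476,-.007,.2])"
```

```text
time: 0.6
tool_pos: [0.3446, 0.36, 0.2059]
tool_rot: [-0.0, 0.221, 0.975, -0.0]
contact_force: [0.1, 0.1, 0.1]
gripper_width: 0.143
grasp_force: 0.0
time: 1.1
tool_pos: [0.4198, 0.1579, 0.2062]
tool_rot: [-0.0, 0.221, 0.975, -0.0]
contact_force: [1.0, 0.0, -1.3]
gripper_width: 0.002
grasp_force: 0.0
time: 1.6
tool_pos: [0.4195, 0.1594, 0.2059]
tool_rot: [-0.0, -0.134, 0.991, -0.0]
contact_force: [-0.0, -0.0, -0.1]
gripper_width: 0.003
grasp_force: 0.0
1.6 [0.4195 0.1594 0.2059] y ang 105.5 z [-0.001 -0.    -1.   ] d tool cm [ -1.01 -17.54   0.59] [-0.04 -0.04 -0.11] 0.002875425248247666
```

```bash
python3 -c "
from h import *
cap('wrist','w1')"; python3 -m crank '[{"x":-0.2,"y":-3.5,"z":0,"turn":0},{"x":-0.2,"y":-3.5,"z":0,"turn":0},{"x":-0.2,"y":-3.5,"z":0,"turn":0},{"x":-0.2,"y":-3.5,"z":0,"turn":0},{"x":-0.2,"y":-3.5,"z":0,"turn":0}]'; python3 -m crank '[{"x":0,"y":0,"z":0,"turn":0},{"x":0,"y":0,"z":0,"turn":0}]'; python3 -c "
from h import *
cap('wrist','w2')
to([.476,-.007,.08])
a=cv2.imread('pics/w1.png');b=cv2.imread('pics/w2.png')
cv2.imwrite('pics/w12.png',cv2.resize(np.hstack([a,b]),(800,300)))"
```

```text
time: 2.15
tool_pos: [0.4752, -0.0081, 0.2062]
tool_rot: [-0.0, -0.13, 0.991, 0.0]
contact_force: [-0.4, -0.1, 1.0]
gripper_width: 0.001
grasp_force: 0.0
time: 2.35
tool_pos: [0.4749, -0.007, 0.206]
tool_rot: [-0.0, -0.13, 0.991, 0.0]
contact_force: [-0.1, 1.0, 0.5]
gripper_width: -0.002
grasp_force: 0.0
2.4 [ 0.4748 -0.0064  0.2061] y ang 105.1 z [-0.001  0.001 -1.   ] d tool cm [-0.11 -0.1  12.61] [ 0.18 -0.07  0.15] 0.000724934282959364
```

View pics/w12.png

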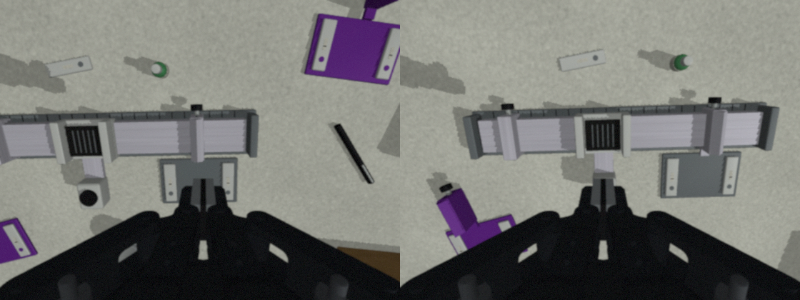

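View pics/w2.png

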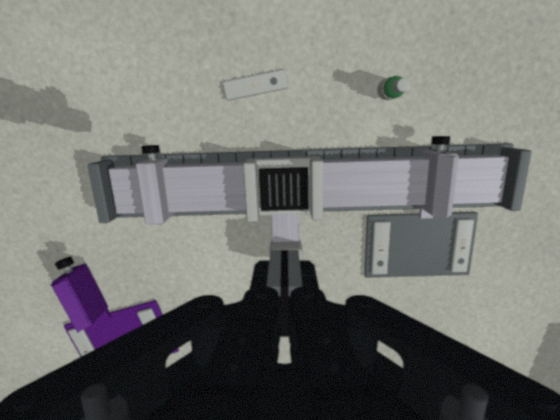

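The wrist view shows the pad at (284,188), the slider lips at x≈252 and 317, and the marked stop with its tray at (440,180). I'll refine these positions.

```bash
python3 - <<'E'
from h import *
pad=pt('w2',284,188);print('pad',pad,'lips',pt('w2',251,190),pt('w2',317,189))
ms=pt('w2',441,183);ps=pt('w2',152,190);print(ms,ps,'w1 pad',pt('w1',118,197),'stop',pt('w1',276,190))
v=ms-ps;print('ang',np.degrees(np.arctan2(v[1],v[0])),'dist',np.linalg.norm((ms-pad)[:2]))
to([*pad[:2],.06])
E
```

```text
pad [ 0.4763 -0.0065  0.0473] lips [ 0.4846 -0.0389  0.0586] [0.4662 0.0253 0.059 ]
[0.4284 0.146  0.0551] [ 0.513  -0.1384  0.0509] w1 pad [ 0.477  -0.0065  0.0475] stop [0.4223 0.1517 0.0601]
ang 106.56607589850974 dist 0.1598457381352409
2.4 [ 0.4748 -0.0064  0.2061] y ang 105.1 z [-0.001  0.001 -1.   ] d tool cm [-0.15 -0.06 14.61] [ 0.18 -0.07  0.15] 0.000724934282959364
```

```bash
python3 -m crank '[{"x":-0.1,"y":0,"z":3,"turn":-0.014},{"x":0,"y":0,"z":4,"turn":0},{"x":0,"y":0,"z":4,"turn":0},{"x":0,"y":0,"z":3,"turn":0},{"x":0,"y":0,"z":0.8,"turn":0}]'; python3 -m crank '[{"x":0,"y":0,"z":0,"turn":0},{"x":0,"y":0,"z":0,"turn":0},{"x":0,"y":0,"z":0,"turn":0}]';python3 -c "
from h import *
to([.4763,-.0065,.046])"
```

```text
time: 2.9
tool_pos: [0.4725, -0.0046, 0.0543]
tool_rot: [-0.004, -0.139, 0.99, 0.001]
contact_force: [-0.3, -1.0, 0.1]
gripper_width: -0.001
grasp_force: 0.0
time: 3.2
tool_pos: [0.478, -0.0065, 0.061]
tool_rot: [0.002, -0.139, 0.99, -0.001]
contact_force: [0.1, -0.1, 0.7]
gripper_width: -0.002
grasp_force: 0.0
3.2 [ 0.478  -0.0065  0.061 ] y ang 106.0 z [ 0.004 -0.001 -1.   ] d tool cm [0.17 0.05 1.5 ] [ 0.12 -0.09  0.66] -0.0015323120486970636
```

```bash
python3 -m crank '[{"x":0.1,"y":0,"z":0.3,"turn":0},{"x":0,"y":0,"z":0.3,"turn":0},{"x":0,"y":0,"z":0.3,"turn":0},{"x":0,"y":0,"z":0.2,"turn":0},{"x":0,"y":0,"z":0,"turn":0}]'; python3 -m crank '[{"x":0,"y":0,"z":0.2,"turn":0},{"x":0,"y":0,"z":0.2,"turn":0},{"x":0,"y":0,"z":0.1,"turn":0},{"x":0,"y":0,"z":0,"turn":0},{"x":0,"y":0,"z":0,"turn":0}]'
```

```text
time: 3.7
tool_pos: [0.4747, -0.0068, 0.0469]
tool_rot: [-0.001, -0.139, 0.99, 0.0]
contact_force: [0.2, 0.9, -0.5]
gripper_width: -0.003
grasp_force: 0.0
time: 4.2
tool_pos: [0.4752, -0.0068, 0.0425]
tool_rot: [0.0, -0.139, 0.99, -0.0]
contact_force: [-0.6, -0.2, -0.7]
gripper_width: 0.007
grasp_force: 0.0
```

```bash
python3 -m crank '[{"x":0,"y":0,"z":0.1,"turn":0},{"x":0,"y":0,"z":0.1,"turn":0},{"x":0,"y":0,"z":0,"turn":0},{"x":0,"y":0,"z":0,"turn":0}]'; python3 -c "
from h import *
cap('wrist','w3'); cap('scene','sc3')
to([.4763,-.0065,.038]); print(manip.state()['joint_efforts'])
a=cv2.imread('pics/sc3.png')[170:270,220:360]
b=cv2.imread('pics/w3.png')
cv2.imwrite('pics/c3.png',np.hstack([cv2.resize(a,(420,300),interpolation=2),cv2.resize(b,(380,300))]))"
```

```text
time: 4.6
tool_pos: [0.4751, -0.0068, 0.0405]
tool_rot: [-0.0, -0.139, 0.99, 0.0]
contact_force: [1.0, 0.5, 0.3]
gripper_width: -0.0
grasp_force: 0.0
4.7 [ 0.4752 -0.0068  0.0405] y ang 105.9 z [ 0. -0. -1.] d tool cm [-0.11 -0.    0.25] [ 0.02 -0.42 -0.29] -0.0021873257308156896
[-1.60337513e-04 -2.65161341e+01 -3.28541994e+01 -4.10283847e-04
  9.37348013e-04 -2.15240442e-05]
```

View pics/c3.png

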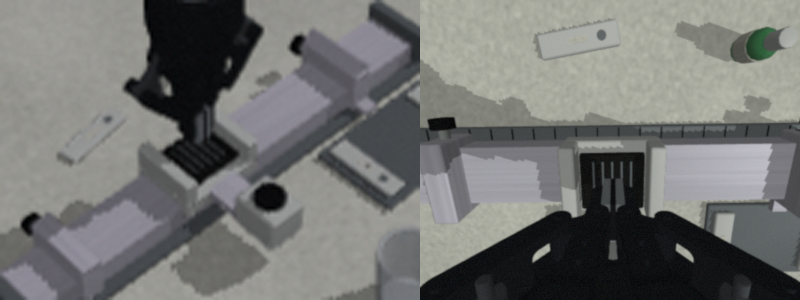

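The fingertips are in the well, just over the pad, with no contact force yet. I'll go down slowly until they touch.

```bash
python3 -m crank '[{"x":0,"y":0,"z":0.1,"turn":0},{"x":0,"y":0,"z":0.1,"turn":0},{"x":0,"y":0,"z":0,"turn":0}]' | egrep 'pos|contact'; python3 -m crank '[{"x":0,"y":0,"z":0.1,"turn":0},{"x":0,"y":0,"z":0.1,"turn":0},{"x":0,"y":0,"z":0,"turn":0}]'| egrep 'pos|contact'
```

```text
tool_pos: [0.475, -0.0067, 0.0383]
contact_force: [-0.2, -0.9, -0.0]
tool_pos: [0.475, -0.0067, 0.0363]
contact_force: [-0.6, -0.1, -0.5]
```

```bash
python3 -c "
from h import *
cap('wrist','w4'); cap('scene','sc4')
a=cv2.imread('pics/w4.png')[200:320,200:360]; b=cv2.imread('pics/sc4.png')[175:245,250:345]
cv2.imwrite('pics/c4.png',np.hstack([cv2.resize(a,(400,300),interpolation=2),cv2.resize(b,(400,300),interpolation=2)]))
for v in (225,235,245,255): print(v,[tuple(pt('w4',u,v)) for u in (240,285,320)])
for v in (205,210,215,220,225,230): print(v,[tuple(pt('sc4',u,v).tolist()) for u in (280,285,290,295)])
"
```

```text
225 [(np.float64(0.4657), np.float64(-0.0333), np.float64(0.0471)), (np.float64(0.4591), np.float64(-0.0108), np.float64(0.0474)), (np.float64(0.4541), np.float64(0.0068), np.float64(0.0473))]
235 [(np.float64(0.4711), np.float64(-0.032), np.float64(0.0471)), (np.float64(0.4646), np.float64(-0.0092), np.float64(0.047)), (np.float64(0.4594), np.float64(0.0084), np.float64(0.0475))]
245 [(np.float64(0.4767), np.float64(-0.0306), np.float64(0.0469)), (np.float64(0.4701), np.float64(-0.0076), np.float64(0.047)), (np.float64(0.465), np.float64(0.0103), np.float64(0.047))]
255 [(np.float64(0.4823), np.float64(-0.0292), np.float64(0.0469)), (np.float64(0.465), np.float64(-0.0091), np.float64(0.0712)), (np.float64(0.4706), np.float64(0.0121), np.float64(0.0466))]
205 [(0.4855, -0.0228, 0.1143), (0.4914, -0.0126, 0.115), (0.4871, 0.0026, 0.1039), (0.4021, 0.0596, -0.0018)]
210 [(0.4967, -0.0282, 0.1103), (0.4884, -0.0114, 0.0944), (0.4863, 0.003, 0.0856), (0.4678, 0.0261, 0.0569)]
215 [(0.4786, -0.0204, 0.0715), (0.4878, -0.0113, 0.0761), (0.4853, 0.0034, 0.0665), (0.4765, 0.0217, 0.0491)]
220 [(0.4723, -0.0179, 0.0457), (0.4777, -0.0067, 0.0455), (0.4832, 0.0045, 0.0455), (0.4874, 0.0163, 0.0439)]
225 [(0.4867, -0.0248, 0.0451), (0.4923, -0.0138, 0.0452), (0.498, -0.0029, 0.0455), (0.4976, 0.0112, 0.038)]
230 [(0.5102, -0.0357, 0.0564), (0.5062, -0.0205, 0.0443), (0.5053, -0.0065, 0.0361), (0.5089, 0.0055, 0.0336)]
```

View pics/c4.png

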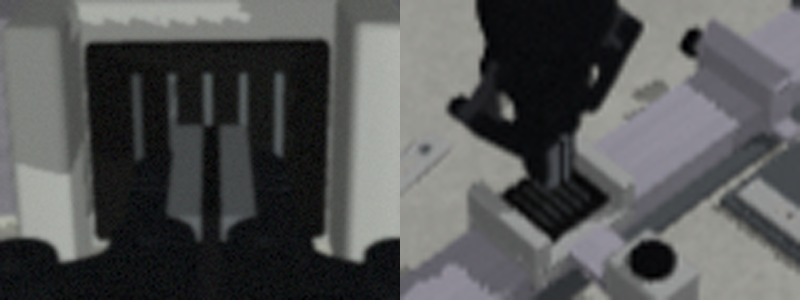

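```bash
python3 -c "
from h import *
z=np.load('sc4.npz');Ti=np.linalg.inv(z['T']);Ki=np.linalg.inv(z['K'])
for v in range(210,223): print(v,[tuple((( Ti@[*(Ki@[u,v,1]*z['d'][v,u]),1])[:3]*1000).round().astype(int).tolist()) for u in range(283,291)])
"
```

```text
210 [(491, -18, 100), (488, -14, 95), (486, -10, 92), (490, -10, 95), (488, -6, 92), (487, -3, 89), (487, 0, 88), (486, 3, 86)]
211 [(489, -17, 95), (486, -13, 90), (487, -11, 89), (490, -10, 92), (490, -7, 91), (488, -3, 86), (487, 0, 84), (486, 3, 81)]
212 [(489, -17, 91), (486, -13, 86), (487, -11, 86), (489, -9, 87), (490, -7, 87), (489, -4, 85), (485, 1, 79), (487, 3, 79)]
213 [(487, -16, 84), (487, -14, 84), (488, -11, 83), (489, -9, 84), (491, -7, 84), (490, -4, 82), (488, 0, 78), (487, 3, 75)]
214 [(487, -16, 81), (488, -14, 82), (486, -11, 78), (491, -10, 82), (489, -6, 78), (490, -4, 78), (487, 0, 74), (488, 2, 73)]
215 [(488, -17, 79), (486, -13, 75), (488, -11, 76), (491, -10, 78), (490, -7, 76), (489, -4, 73), (487, 0, 70), (485, 3, 66)]
216 [(487, -16, 75), (486, -13, 72), (486, -11, 71), (491, -10, 76), (488, -6, 70), (486, -2, 67), (487, 0, 66), (487, 3, 65)]
217 [(487, -16, 71), (487, -14, 70), (487, -11, 67), (491, -10, 71), (489, -6, 67), (489, -4, 67), (489, -1, 65), (474, 9, 45)]
218 [(468, -8, 44), (484, -12, 61), (485, -10, 62), (491, -10, 68), (489, -7, 64), (475, 3, 45), (477, 5, 46), (475, 9, 43)]
219 [(472, -10, 45), (471, -6, 42), (485, -10, 58), (491, -10, 64), (478, -1, 46), (478, 1, 46), (479, 4, 46), (480, 6, 46)]
220 [(474, -10, 43), (475, -8, 44), (477, -6, 45), (478, -4, 45), (479, -2, 44), (481, 0, 46), (483, 2, 46), (483, 4, 46)]
221 [(477, -12, 44), (478, -10, 44), (479, -8, 44), (483, -6, 46), (481, -3, 43), (484, -2, 46), (485, 1, 45), (487, 3, 46)]
222 [(481, -14, 45), (482, -12, 45), (482, -9, 44), (485, -7, 46), (485, -5, 45), (488, -4, 47), (488, -1, 45), (488, 2, 44)]
```

The depth data puts the real fingertips at about 57 mm, roughly 20 mm above the reported TCP, and the pad is still at rest. Sideways they are centred. I'll keep descending, checking the force.

```bash
python3 -m crank '[{"x":0,"y":0,"z":0.15,"turn":0},{"x":0,"y":0,"z":0.15,"turn":0},{"x":0,"y":0,"z":0.15,"turn":0},{"x":0,"y":0,"z":0.15,"turn":0},{"x":0,"y":0,"z":0,"turn":0}]' | egrep 'pos|contact'; python3 -m crank '[{"x":0,"y":0,"z":0.1,"turn":0},{"x":0,"y":0,"z":0.1,"turn":0},{"x":0,"y":0,"z":0,"turn":0}]'| egrep 'pos|contact'; python3 -m crank '[{"x":0,"y":0,"z":0.1,"turn":0},{"x":0,"y":0,"z":0.1,"turn":0},{"x":0,"y":0,"z":0,"turn":0}]'| egrep 'pos|contact'
```

```text
tool_pos: [0.4749, -0.0067, 0.0301]
contact_force: [-0.5, 0.5, -1.3]
tool_pos: [0.4751, -0.0068, 0.0283]
contact_force: [0.0, -0.3, 0.2]
tool_pos: [0.475, -0.0067, 0.0263]
contact_force: [0.1, -0.1, 0.8]
```

```bash
python3 -m crank '[{"x":0,"y":0,"z":0.1,"turn":0},{"x":0,"y":0,"z":0,"turn":0},{"x":0,"y":0,"z":0,"turn":0}]' | egrep 'pos|contact'; python3 -m crank '[{"x":0,"y":0,"z":0.1,"turn":0},{"x":0,"y":0,"z":0,"turn":0},{"x":0,"y":0,"z":0,"turn":0}]'| egrep 'pos|contact'; python3 -m crank '[{"x":0,"y":0,"z":0.1,"turn":0},{"x":0,"y":0,"z":0,"turn":0},{"x":0,"y":0,"z":0,"turn":0}]'| egrep 'pos|contact'; python3 -c "
from h import *
cap('scene','sc5')
z=np.load('sc5.npz');Ti=np.linalg.inv(z['T']);Ki=np.linalg.inv(z['K'])
for v in range(216,225): print(v,[int((( Ti@[*(Ki@[u,v,1]*z['d'][v,u]),1])[2]*1000).round()) for u in range(280,294)])
"
```

```text
tool_pos: [0.4752, -0.0068, 0.0255]
contact_force: [-0.8, -0.1, -0.2]
tool_pos: [0.4751, -0.0068, 0.0244]
contact_force: [0.2, 0.1, 0.6]
tool_pos: [0.4751, -0.0068, 0.0234]
contact_force: [0.6, -0.5, 0.6]
216 [66, 71, 73, 73, 73, 74, 76, 74, 69, 67, 61, 46, 43, 46]
217 [63, 69, 68, 74, 71, 67, 69, 69, 67, 61, 60, 47, 45, 43]
218 [62, 63, 66, 68, 67, 63, 68, 65, 62, 60, 57, 44, 45, 44]
219 [45, 57, 65, 64, 61, 59, 63, 60, 57, 55, 52, 42, 47, 44]
220 [46, 46, 60, 60, 58, 54, 57, 56, 55, 54, 46, 45, 44, 42]
221 [45, 45, 46, 59, 56, 53, 854, 53, 51, 43, 48, 45, 44, 42]
222 [44, 43, 44, 47, 46, 50, 50, 46, 43, 46, 45, 46, 46, 44]
223 [42, 45, 46, 44, 44, 43, 45, 45, 45, 44, 45, 41, 46, 41]
224 [44, 47, 44, 46, 45, 43, 48, 45, 44, 45, 46, 45, 46, 45]
```

```bash
for i in 1; do python3 -m crank '[{"x":0,"y":0,"z":0.1,"turn":0},{"x":0,"y":0,"z":0,"turn":0},{"x":0,"y":0,"z":0,"turn":0}]' | egrep 'pos|contact'; python3 -m crank '[{"x":0,"y":0,"z":0.1,"turn":0},{"x":0,"y":0,"z":0,"turn":0},{"x":0,"y":0,"z":0,"turn":0}]'| egrep 'pos|contact'; python3 -m crank '[{"x":0,"y":0,"z":0.1,"turn":0},{"x":0,"y":0,"z":0,"turn":0},{"x":0,"y":0,"z":0,"turn":0}]'| egrep 'pos|contact'; done
```

```text
tool_pos: [0.4751, -0.0068, 0.0225]
contact_force: [-0.0, 0.7, 0.6]
tool_pos: [0.4752, -0.0068, 0.0215]
contact_force: [0.3, 0.2, -0.5]
tool_pos: [0.4754, -0.0068, 0.0213]
contact_force: [-2.5, -0.2, 5.1]
```

Contact: 5 N at reported z 0.0213. Now I'll press the pad down.

```bash
python3 -m crank '[{"x":0,"y":0,"z":0.1,"turn":0},{"x":0,"y":0,"z":0.1,"turn":0},{"x":0,"y":0,"z":0,"turn":0},{"x":0,"y":0,"z":0,"turn":0}]' | egrep 'pos|contact'; python3 -m crank '[{"x":0,"y":0,"z":0.1,"turn":0},{"x":0,"y":0,"z":0.1,"turn":0},{"x":0,"y":0,"z":0,"turn":0},{"x":0,"y":0,"z":0,"turn":0}]'| egrep 'pos|contact'; python3 -m crank '[{"x":0,"y":0,"z":0.1,"turn":0},{"x":0,"y":0,"z":0.1,"turn":0},{"x":0,"y":0,"z":0,"turn":0},{"x":0,"y":0,"z":0,"turn":0}]'| egrep 'pos|contact'
```

```text
tool_pos: [0.4755, -0.007, 0.0201]
contact_force: [-5.2, 0.2, 10.7]
tool_pos: [0.4755, -0.007, 0.0182]
contact_force: [-5.0, -0.6, 10.4]
tool_pos: [0.4756, -0.0071, 0.0163]
contact_force: [-5.5, -0.2, 11.5]
```

```bash
python3 -m crank '[{"x":0,"y":0,"z":0.1,"turn":0},{"x":0,"y":0,"z":0,"turn":0},{"x":0,"y":0.1,"z":0,"turn":0},{"x":0,"y":0.2,"z":0,"turn":0},{"x":0,"y":0.2,"z":0,"turn":0}]' | egrep 'pos|contact'; python3 -m crank '[{"x":0,"y":0.3,"z":0,"turn":0},{"x":0,"y":0.3,"z":0,"turn":0},{"x":0,"y":0.3,"z":0,"turn":0},{"x":0,"y":0.3,"z":0,"turn":0},{"x":0,"y":0.3,"z":0,"turn":0}]'| egrep 'pos|contact'; python3 -c "
from h import *
cap('top','t6')
z=np.load('t6.npz');p=z['p'];print(pt('t6',260,168))
cv2.imwrite('pics/c6.png',cv2.resize(cv2.imread('pics/t6.png')[145:250,165:365],None,fx=4,fy=4,interpolation=2))
to([.476-.11*.277,-.007+.11*.961,.015])"
```

```text
tool_pos: [0.4745, -0.0031, 0.0156]
contact_force: [-6.0, -3.1, 11.8]
tool_pos: [0.4701, 0.0114, 0.0154]
contact_force: [-5.8, -3.2, 12.2]
[0.4798 0.0185 0.3572]
10.6 [0.47   0.0118 0.0154] y ang 106.0 z [-0.001 -0.002 -1.   ] d tool cm [-0.04  9.03  0.02] [-5.95 -3.28 12.65] 0.00022682271683728385
```

View pics/c6.png

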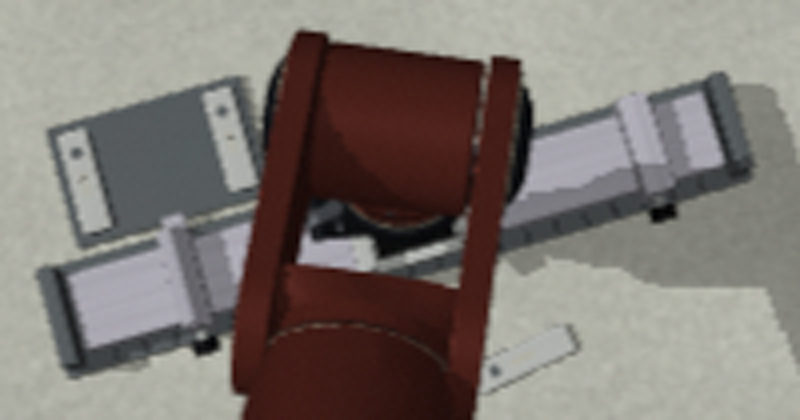

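The arm hides most of the slider in the top view. The pad is held at about 12 N and the sideways resistance is only about 2 N. I'll keep pushing.

```bash
python3 -m crank '[{"x":0,"y":0.4,"z":0,"turn":0},{"x":0,"y":0.4,"z":0,"turn":0},{"x":0,"y":0.4,"z":0,"turn":0},{"x":0,"y":0.4,"z":0,"turn":0},{"x":0,"y":0.4,"z":0,"turn":0}]' | egrep 'pos|contact'; python3 -m crank '[{"x":0,"y":0.4,"z":0,"turn":0},{"x":0,"y":0.4,"z":0,"turn":0},{"x":0,"y":0.4,"z":0,"turn":0},{"x":0,"y":0.4,"z":0,"turn":0},{"x":0,"y":0.4,"z":0,"turn":0}]'| egrep 'pos|contact';  python3 -c "
from h import *
cap('wrist','w7')
to([.476-.11*.277,-.007+.11*.961,.015])
cv2.imwrite('pics/c7.png',cv2.imread('pics/w7.png'))"
```

```text
tool_pos: [0.4643, 0.0307, 0.0152]
contact_force: [-6.3, -2.6, 11.4]
tool_pos: [0.4585, 0.05, 0.0151]
contact_force: [-7.0, -3.4, 12.3]
11.65 [0.4583 0.0506 0.015 ] y ang 106.0 z [-0.002 -0.002 -1.   ] d tool cm [-0.09  4.98 -0.  ] [-6.91 -3.   12.57] -2.9489784291582103e-05
```

View pics/c7.png

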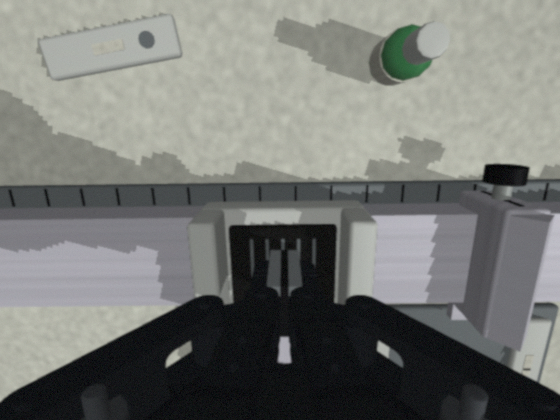

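The fingertips (285,265) are still centred on the pad, so friction is carrying the slider. About 5 cm remains to the stop.

```bash
python3 -m crank '[{"x":0,"y":0.4,"z":0,"turn":0},{"x":0,"y":0.4,"z":0,"turn":0},{"x":0,"y":0.4,"z":0,"turn":0},{"x":0,"y":0.4,"z":0,"turn":0},{"x":0,"y":0.4,"z":0,"turn":0}]' | egrep 'pos|contact'; python3 -m crank '[{"x":0,"y":0.4,"z":0,"turn":0},{"x":0,"y":0.4,"z":0,"turn":0},{"x":0,"y":0.4,"z":0,"turn":0},{"x":0,"y":0.3,"z":0,"turn":0},{"x":0,"y":0.3,"z":0,"turn":0}]'| egrep 'pos|contact';   python3 -m crank '[{"x":0,"y":0.2,"z":0,"turn":0},{"x":0,"y":0.2,"z":0,"turn":0},{"x":0,"y":0.2,"z":0,"turn":0}]'| egrep 'pos|contact'; python3 -m crank '[{"x":0,"y":0.2,"z":0,"turn":0},{"x":0,"y":0.2,"z":0,"turn":0},{"x":0,"y":0.2,"z":0,"turn":0}]'| egrep 'pos|contact'
```

```text
tool_pos: [0.4528, 0.0693, 0.0149]
contact_force: [-7.0, -4.1, 12.5]
tool_pos: [0.4476, 0.0866, 0.0148]
contact_force: [-7.3, -4.4, 12.3]
tool_pos: [0.4459, 0.0924, 0.0147]
contact_force: [-8.4, -3.8, 12.4]
tool_pos: [0.4441, 0.0982, 0.0147]
contact_force: [-8.1, -3.9, 12.5]
```

```bash
python3 -m crank '[{"x":0,"y":0.2,"z":0,"turn":0},{"x":0,"y":0.2,"z":0,"turn":0},{"x":0,"y":0,"z":0,"turn":0}]' | egrep 'pos|contact'; python3 -m crank '[{"x":0,"y":0.2,"z":0,"turn":0},{"x":0,"y":0.2,"z":0,"turn":0},{"x":0,"y":0,"z":0,"turn":0}]'| egrep 'pos|contact'; python3 -c "
from h import *
cap('wrist','w8')
to([.476-.11*.277,-.007+.11*.961,.015])
cv2.imwrite('pics/c8.png',cv2.imread('pics/w8.png'))"
```

```text
tool_pos: [0.4429, 0.1023, 0.0146]
contact_force: [-7.4, -3.1, 11.8]
tool_pos: [0.4424, 0.1056, 0.0149]
contact_force: [-6.6, -5.6, 12.8]
13.9 [0.4425 0.1056 0.0149] y ang 106.0 z [-0.002 -0.003 -1.   ] d tool cm [-0.11 -0.75 -0.01] [-7.56 -4.42 11.85] -0.0001619189653505166
```

View pics/c8.png

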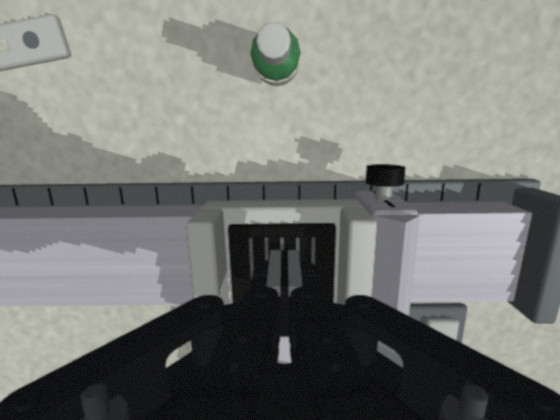

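The slider edge meets the stop at (374,250). I'll push a little more to make sure they are in firm contact.

```bash
python3 -m crank '[{"x":0,"y":0.15,"z":0,"turn":0},{"x":0,"y":0.15,"z":0,"turn":0},{"x":0,"y":0,"z":0,"turn":0}]' | egrep 'pos|contact'; python3 -m crank '[{"x":0,"y":0.15,"z":0,"turn":0},{"x":0,"y":0.15,"z":0,"turn":0},{"x":0,"y":0,"z":0,"turn":0}]'| egrep 'pos|contact'
```

```text
tool_pos: [0.4436, 0.108, 0.0158]
contact_force: [-3.2, -7.1, 12.3]
tool_pos: [0.4441, 0.1109, 0.0165]
contact_force: [-1.7, -6.9, 11.4]
```

At the stop: the sideways force has risen to about 7 N and the fingertips now slip on the pad. I'll lift straight up.

```bash
python3 -m crank '[{"x":0,"y":0,"z":-0.3,"turn":0},{"x":0,"y":0,"z":-0.3,"turn":0},{"x":0,"y":0,"z":-0.4,"turn":0},{"x":0,"y":0,"z":-0.5,"turn":0},{"x":0,"y":0,"z":-0.5,"turn":0}]' | egrep 'pos|contact'; python3 -m crank '[{"x":0,"y":0,"z":-2,"turn":0},{"x":0,"y":0,"z":-3,"turn":0},{"x":0,"y":0,"z":-3,"turn":0},{"x":0,"y":0,"z":-3,"turn":0},{"x":0,"y":0,"z":-2,"turn":0}]'| egrep 'pos|contact';  python3 -m crank '[{"x":0,"y":0,"z":0,"turn":0},{"x":0,"y":0,"z":0,"turn":0},{"x":0,"y":0,"z":0,"turn":0}]'| egrep 'time|pos|contact'; python3 -c "
from h import *
cap('wrist','w9');cap('scene','sc9')
a=cv2.imread('pics/w9.png')[130:235,200:400];b=cv2.imread('pics/sc9.png')[160:265,240:400]
cv2.imwrite('pics/c9.png',np.hstack([cv2.resize(a,(420,300),interpolation=2),cv2.resize(b,(380,300),interpolation=2)]))"
```

```text
tool_pos: [0.4405, 0.1126, 0.0333]
contact_force: [0.0, -0.4, 0.3]
tool_pos: [0.4417, 0.1127, 0.1659]
contact_force: [0.8, 0.6, 0.1]
time: 15.8
tool_pos: [0.4399, 0.1124, 0.1615]
contact_force: [1.3, 0.3, 0.2]
```

View pics/c9.png

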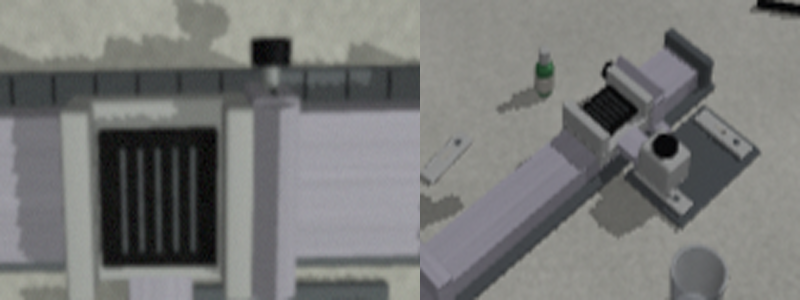

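The slider stands against the stop with no visible gap, the head is over the cassette, and the dropper and spare test haven't moved. One numeric check before I hand in.

```bash
python3 -c "
from h import *
z=np.load('w9.npz');Ti=np.linalg.inv(z['T']);Ki=np.linalg.inv(z['K'])
for u in range(304,346,2):
    q=(Ti@[*(Ki@[u,195,1]*z['d'][195,u]),1])[:3]; print(u,round((-.2756*q[0]+.9613*q[1])*1000,1),round(q[2]*1000,1),end=' | ')
print(); print('pad',pt('w9',275,200),'(.4284,.146) stop proj',-.2756*428.4+.9613*146)
manip.job_done()
"
```

```text
304 5.8 35.5 | 306 6.1 58.4 | 308 7.8 58.8 | 310 9.6 58.4 | 312 11.2 59.2 | 314 13.0 58.6 | 316 14.9 57.5 | 318 16.6 57.9 | 320 19.1 51.3 | 322 20.6 53.8 | 324 22.3 54.3 | 326 23.6 58.0 | 328 25.1 60.1 | 330 26.7 60.9 | 332 28.4 61.0 | 334 30.5 58.9 | 336 32.7 56.2 | 338 34.6 54.9 | 340 36.8 53.0 | 342 42.7 31.0 | 344 44.5 31.5 | 
pad [0.4447 0.1052 0.047 ] (.4284,.146) stop proj 22.28276000000001
the job is handed in; nothing more can be done
```

The job is handed in: I pushed the slider along with the pad held down until it stood against the marked stop, then lifted off. The last depth scan shows the slider's lip meeting the stop with no visible gap, the pad back up at rest height, and the robot clear.

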